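# Level the tea stand and hold the spirit level down

## Robot

A 7-joint arm with a two-finger parallel gripper is mounted at the origin on the work surface. World frame = base frame: x ahead of the robot, y to its left, z up, the work surface at z = 0. Lengths are in m, angles in degrees, forces in N, time in s.
With the tool pointing down it reaches from about 0.375 to 0.925 m from the base axis. Payload 3.1 kg.
Tool frame: the origin (TCP) lies at the very end of the fingers, on their centre line; the grasp point (between the pads) lies behind it (env.grip_depth is the z of the grasp point in the tool frame, in m); z points along the fingers, y is the line along which they close (so a half turn about z gives the same grasp; the last joint's range is limited). The gripper opens to 85 mm and grips with 20 to 120 N. Pads are 22 mm wide; open, the fingers measure 114 mm over their backs; the gripper's body (76 mm by 85 mm) begins 54 mm behind the grasp point. The pads swing forward as they close: fully open they stand 13 mm farther back than shut.
Start: joints at [61.776, 21.939, 2.515, 91.553, -1.026, 66.532, -2.859], TCP at [0.25, -0.6, 0.231] pointing down, gripper open.
Joint ranges: [-149.38, 149.38], [-23.57, 123.04], [-84.95, 90], [0, 143.3], [-89.99, 269.99], [3.08, 112.72], [-163.45, 163.45]. Speed limits (degrees/s): [159.86, 159.86, 180, 180, 180, 180, 180].

## Interface

Orientations are given as a 3x3 rotation matrix whose columns are the frame's x, y, z axes.
In Python, from cell import readout, imaging, order, env gives the robot as it stands. The module is installed in compiled form; this text tells all that it offers.
- The arm moves only by the shell command python3 -m pendant 'ROWS' [FORCE]. ROWS is JSON, a list of rows, each a list of 3 entries, a list of its own where there are three numbers: the shift along the tool's x, y, z in cm, then the turn about the tool's z in units of 6 degrees (1.0 is 6 degrees), then the finger opening in cm, from 0 to 8.54. A call has 1 to 10 rows; each row is the pose to reach, as a shift and turn from the pose commanded when the call began, along the tool's axes at that moment; what a row does not reach only later rows make up. A row lasts 1/8 s, in which the tool goes at most 62.5 mm and 10.7 degrees, less where a joint would pass 70% of its speed; a pose out of reach is approached as far as the arm can. A call with a gripper value outside its range is refused whole. The fingers move at their own pace and stop on an object; FORCE is the grip in N (left out, the last holds). Time passes only in rows, so rows that repeat a pose let the fingers close. It gives the time, the measured TCP pose, the force, the opening and the grip force at its end, in the units of the state.
- readout.get_obs(): the state, without advancing time (a new reading comes with each control period).
- imaging.snapshot(name): name is "side" or "top"; returns a dict with "image" (400x640x3 uint8, red, green, blue), "fx", "fy", "cx", "cy" (pixels), "rvec" (rotation vector, rad) and "tvec" (3), from world to camera coordinates, as OpenCV has them. Camera axes: x right, y down, z forward; pixel columns grow to the right and rows downward; lengths in m; the calibration is good to about 2 mm. A picture is of the moment at which its call begins. There is no depth.
- order.job_done(): hands the job in; it is judged then, once.
The state is a dict: "t": time; "joints": joint angles; "dq": joint speeds; "joint_efforts": joint torques, N m; "ee_pos": TCP position; "tool_rot": TCP orientation; "wrist_force": force on the tool from outside, world axes, zero at the start; "ft_torque": the same for the moment, N m; "opening": opening from 0.0 (shut) to 1.0 (fully open); "grasp_force": force on a finger pad.
Only numpy, scipy, OpenCV 4.12 (cv2) and the standard library are available. Lean on these libraries where they do the work, as an engineer would, in place of code of your own. Each camera call takes 0.05 s, during which the arm holds its last target. There are 200 camera calls.

## Task

Lay the yellow spirit level flat along the wooden deck of the tea stand, centred on the deck, and let go of it; then wind the red-knobbed crank clockwise until its bubble rests centred between the two black rings. Leave the crank and finish while pressing the level gently but firmly down on the deck from above, beside its vial, with about 10 N, the bubble still centred: keep pressing at the end, do not let go. Leave the tea things on the counter where they are.

Things in the scene. Friction and masses are not known exactly. Their poses are not given: they have to be found in the camera images.
- level_mid (a point): centre of the spirit level, half-way up (23 mm above its underside): a yellow bar 200 mm long (x) x 30 mm wide (y) x 46 mm high (z), about 0.35 kg, black end caps, loose, first lying flat on the counter. In its top, at mid length, a green vial in an 80 mm long recess with a white bubble 18 mm long and two black rings; the solid shoulders 40 to 100 mm from the middle, at either end, may be pressed; its top is 23 mm above this point
- bubble (a joint): place of the bubble along the level's x axis in m, 0 = centred between the rings (2.5 mm either way is still centred), range -0.026 to 0.026. It rises towards the higher end, about 5 mm for each 10 mrad of slope, and needs about 1.5 s to come to rest
- deck_mid (a point): centre of the top face of the stand's wooden deck, 150 mm (x) x 280 mm long (y), 86 to 90 mm above the counter at first, 93 mm when level; z is its normal. +y points to its hinge, the higher end at first; -y to the crank end, up to 41 mrad too low. The deck lies on rubber bushes: pressed anywhere it sinks straight down about 1 mm per 3 N. The stand is fixed
- crank_axis (a point): point on the upright axis of the crank, at the mid-height of its knob, 215 mm to the -y side of the middle of the deck. The crank turns the stand's levelling screw and stays where it is left; clockwise seen from above raises the crank end of the deck and so moves the bubble about 8 mm a full turn towards the crank end. At first it needs between 1.2 and 2.6 full clockwise turns. It takes about 1.5 N at the knob
- crank_knob (a point): centre of the crank's red upright round knob, 22 mm in diameter and 40 mm high (20 mm above and below this point), which spins freely on its pin; it goes round crank_axis at a radius of 45 mm, level, at a constant height. Directly below it lies the crank's arm
- tray: bystander: blue square plastic tray 250 x 250 x 22 mm, origin under its middle, carries the four glasses
- glass0: bystander: clear tea glass 56 mm in diameter, 90 mm high, on the tray; origin under its middle
- glass1: bystander: clear tea glass 56 mm in diameter, 90 mm high, on the tray; origin under its middle
- glass2: bystander: clear tea glass 56 mm in diameter, 90 mm high, on the tray; origin under its middle
- glass3: bystander: clear tea glass 56 mm in diameter, 90 mm high, on the tray; origin under its middle
- teapot: bystander: white porcelain teapot about 240 mm from spout to handle, 128 mm high; origin under its middle
- spoon0: bystander: metal teaspoon 130 mm long, lying along its x axis on the counter
- spoon1: bystander: metal teaspoon 130 mm long, lying along its x axis on the counter
Things that resemble listed ones, but are neither listed nor needed, are in the scene too. Of the things that look like the part that bears level_mid, take the one that is farthest from the robot's base at the start.

How it is judged (in metres and radians):
On the way, in this order (a step that is already met when the one before it is completed fails the run):
1. the level lies flat along the deck, let go, its bubble off centre (x of level_mid in the frame of deck_mid between -0.045 and 0.045 m and y of level_mid in the frame of deck_mid between -0.045 and 0.045 m and z of level_mid in the frame of deck_mid between 0.019 and 0.027 m and angle between the x axis of level_mid and the y axis of deck_mid, either way round below 0.15 rad and contact force between the fingers and level below 0.2 N and (value of joint bubble above 0.005 m or value of joint bubble below -0.005 m)), for 0.2 s.
2. the crank has been turned until the bubble is centred, the level not touched (x of level_mid in the frame of deck_mid between -0.045 and 0.045 m and y of level_mid in the frame of deck_mid between -0.045 and 0.045 m and z of level_mid in the frame of deck_mid between 0.019 and 0.027 m and angle between the x axis of level_mid and the y axis of deck_mid, either way round below 0.15 rad and value of joint bubble between -0.0025 and 0.0025 m and contact force between the fingers and level below 0.2 N), for 0.5 s.
At the end, for the whole second after the job is handed in: level flat on the deck (middle within 45 mm of the deck's each way, within 0.15 rad of its length), bubble within 2.5 mm of centre, fingers pressing the level with 3 to 25 N, deck bearing 7.5 to 28 N of it (weight about 3.5 N included), at rest (x of level_mid in the frame of deck_mid between -0.045 and 0.045 m and y of level_mid in the frame of deck_mid between -0.045 and 0.045 m and z of level_mid in the frame of deck_mid between 0.019 and 0.027 m and angle between the x axis of level_mid and the y axis of deck_mid, either way round below 0.15 rad and value of joint bubble between -0.0025 and 0.0025 m and contact force between level and deck between 7.5 and 28 N and contact force between the fingers and level between 3 and 25 N and linear speed of level below 0.01 m/s); the arm keeps its last pose, push and grip.
It fails at once if a bystander was pushed more than 30 mm (distance of any of tray, teapot, spoon0, spoon1, glass0, glass1, glass2, glass3 from where it was at the start of the episode above 0.03 m).
It fails at once if the level was slammed or pressed on the deck with over 45 N (contact force between level and deck above 45 N).
It also fails if it takes over 72 s, if anything falls off the work surface, if the arm or the gripper's body presses on something with over 40 N, if the wrist force passes 120 N, or if a joint passes its speed limit or range.

## Working session

There is one attempt and no reset: what is moved stays moved. The work goes in short steps, Python scripts to look and compute and a shell command to move; the robot and the scene stay as the last step left them, time stands still between calls to the robot, and variables do not carry over. Pictures are saved under pics/ and viewed, at most 10 in all, crops included, and the job is handed in when it is done.

```bash
mkdir -p pics
cat > h.py <<'E'
import numpy as np, cv2
from cell import readout, imaging, order, env
def snap(n,f=None):
    s=imaging.snapshot(n)
    if f: cv2.imwrite('pics/'+f,s['image'][:,:,::-1])
    return s
def ray(s,u,v,z):
    R=cv2.Rodrigues(np.array(s['rvec'],float))[0];t=np.array(s['tvec'],float).ravel()
    c=-R.T@t; d=R.T@np.array([(u-s['cx'])/s['fx'],(v-s['cy'])/s['fy'],1])
    return c+d*(z-c[2])/d[2]
def proj(s,p):
    R=cv2.Rodrigues(np.array(s['rvec'],float))[0];q=R@np.array(p)+np.array(s['tvec'],float).ravel()
    return s['fx']*q[0]/q[2]+s['cx'],s['fy']*q[1]/q[2]+s['cy']
E
python3 - <<'E'
from h import *
a=snap('top','top0.png');b=snap('side','side0.png')
for s in(a,b):
    R=cv2.Rodrigues(np.array(s['rvec'],float))[0];print(s['fx'],-R.T@np.array(s['tvec']).ravel(),R[2])
o=readout.get_obs();print(o['ee_pos'],np.round(o['tool_rot'],3),o['opening'],env.grip_depth,o['t'],o['wrist_force'])
E
```

```text
362.5943393517768 [ 0.35284507 -0.05000553  1.18810676] [ 0.16929685  0.01833591 -0.98539453]
460.8423319483617 [0.78146158 0.94730045 1.3015548 ] [-0.16959746 -0.63647508 -0.75242021]
[ 0.24966923 -0.59918454  0.22998973] [[ 0.923  0.385 -0.001]
 [ 0.385 -0.923  0.002]
 [-0.    -0.002 -1.   ]] 1.0008474821494997 -0.0187 0.1 [ 0.49196155 -0.72092195 -0.36960229]
```

View pics/top0.png

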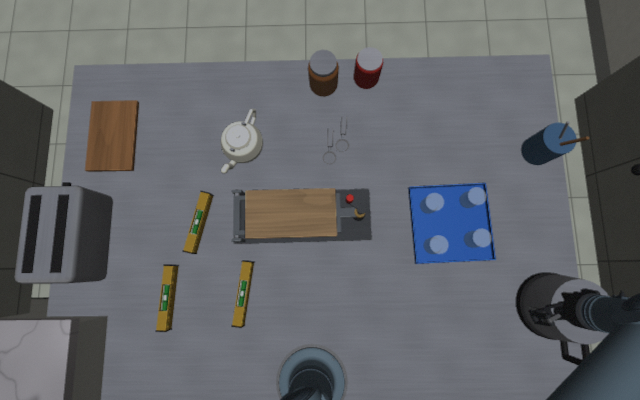

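View pics/side0.png

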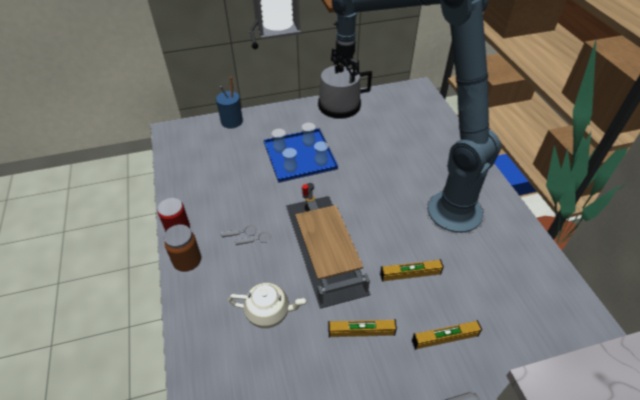

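The top view shows three levels, at (198,222), (166,298) and (243,294). The deck is at about (290,213), the red knob at (350,198), the tray at (450,223), the teapot at (240,142) and the spoons near (335,140).

```bash
cat > m.py <<'E'
from h import *
def blobs(s,lo,hi,n,box=None):
    h=cv2.cvtColor(s['image'],cv2.COLOR_RGB2HSV);m=cv2.inRange(h,lo,hi)
    if box: k=np.zeros_like(m);k[box[1]:box[3],box[0]:box[2]]=255;m&=k
    cs=cv2.findContours(m,cv2.RETR_EXTERNAL,cv2.CHAIN_APPROX_NONE)[0]
    return sorted(cs,key=cv2.contourArea)[::-1][:n]
def cen(c): M=c.reshape(-1,2); return (M.min(0)+M.max(0))/2
E
python3 - <<'E'
from m import *
a=snap('top');b=snap('side')
Y=((18,120,80),(32,255,255));G=((45,80,40),(85,255,255));RD=((0,180,90),(6,255,255))
for n,s,bx in(('top',a,(120,170,270,350)),('side',b,(320,250,490,360))):
    for c in blobs(s,*Y,3,bx):
        r=cv2.minAreaRect(c);P=np.array([ray(s,*p,0.046)[:2] for p in cv2.boxPoints(r)])
        print(n,'Y',r,P.round(3).tolist(),P.mean(0),np.hypot(*P.mean(0)))
    for c in blobs(s,*G,3,bx):
        r=cv2.minAreaRect(c);print(n,'G',r,ray(s,*r[0],0.044)[:2])
for n,s,bx in(('top',a,(335,185,375,230)),('side',b,(295,175,325,205))):
    for c in blobs(s,*RD,2,bx):
        r=cv2.minAreaRect(c);print(n,'R',r,cv2.contourArea(c),[ray(s,*r[0],z)[:2].round(3) for z in(.06,.1,.14)])
# deck (wood)
W=((8,60,80),(18,200,255))
for n,s,bx in(('top',a,(225,180,345,250)),('side',b,(285,200,370,290))):
    for c in blobs(s,*W,1,bx):
        r=cv2.minAreaRect(c);q=cv2.approxPolyDP(cv2.convexHull(c),5,True).reshape(-1,2)
        print(n,'W',r);print([ray(s,*p,0.09).round(3).tolist() for p in q])
# zoom top
cv2.imwrite('pics/z.png',np.vstack([cv2.resize(a['image'][180:250,225:385],(800,350),interpolation=2)])[:,:,::-1])
E
```

```text
top Y ((196.97291564941406, 221.9920196533203), (10.553020477294922, 61.28652572631836), 16.389541625976562) [[0.402, 0.4], [0.59, 0.353], [0.58, 0.32], [0.392, 0.368]] [0.49086291 0.36028724] 0.6088951443555657
top Y ((165.43751525878906, 298.0497131347656), (11.403877258300781, 65.39727783203125), 6.483074188232422) [[0.161, 0.471], [0.356, 0.46], [0.352, 0.424], [0.157, 0.436]] [0.25655598 0.44774429] 0.516038682877559
top Y ((238.79478454589844, 313.08380126953125), (9.807689666748047, 25.773693084716797), 8.746161460876465) [[0.173, 0.239], [0.248, 0.229], [0.244, 0.199], [0.169, 0.21]] [0.20856961 0.21942524] 0.30273539131097865
top G ((165.49391174316406, 297.55487060546875), (4.417261123657227, 25.509687423706055), 6.340191841125488) [0.2564455 0.4486011]
top G ((242.2432403564453, 293.0405578613281), (4.438772678375244, 24.659847259521484), 9.462322235107422) [0.26757451 0.21076549]
top G ((197.1353302001953, 221.53977966308594), (4.2889275550842285, 23.758403778076172), 16.389541625976562) [0.49128725 0.36084739]
side Y ((362.01837158203125, 327.7174377441406), (14.71311283
[... 853 characters left out ...]
 G ((355.0, 326.0), (4.0, 10.0), 90.0) [0.51701432 0.36301283]
top R ((349.5, 198.0), (6.0, 5.0), 90.0) 26.0 [array([ 0.557, -0.126]), array([ 0.55 , -0.123]), array([ 0.543, -0.121])]
side R ((305.0, 186.5), (3.0, 4.0), 90.0) 11.0 [array([ 0.52 , -0.216]), array([ 0.529, -0.178]), array([ 0.537, -0.141])]
top W ((290.0841369628906, 213.15841674804688), (48.33094787597656, 91.3178482055664), 88.58557891845703)
[[0.584, -0.077, 0.09], [0.436, -0.077, 0.09], [0.436, 0.196, 0.09], [0.579, 0.196, 0.09]]
side W ((328.44769287109375, 240.5184326171875), (72.83214569091797, 46.98310852050781), 70.55996704101562)
[[0.446, -0.066, 0.09], [0.442, 0.2, 0.09], [0.585, 0.201, 0.09], [0.593, -0.07, 0.09]]
```

View pics/z.png

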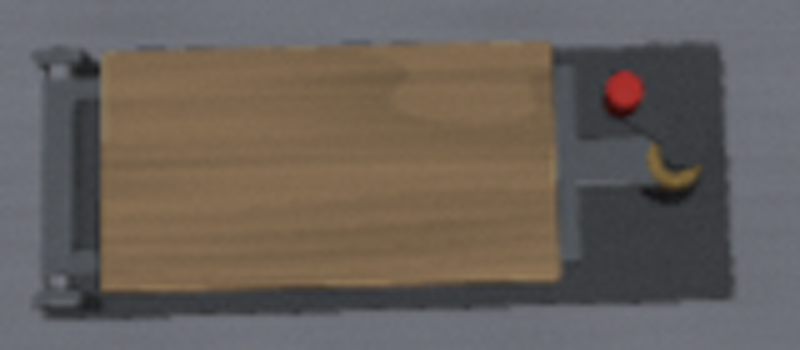

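The zoom shows the red knob at (350,198) in the full image and the crank hub with its pointer on the right. The two views give these estimates:
- **Knob:** about (0.54, -0.12, 0.16).
- **Deck centre:** about (0.511, 0.062).
- **Target level:** the farthest one, at (0.491, 0.361), with its axis at -14°.

```bash
cat >> h.py <<'E'
def to(p,yaw=None):
    o=readout.get_obs();R=np.array(o['tool_rot']);d=R.T@(np.array(p)-o['ee_pos'])*100
    y=np.degrees(np.arctan2(R[1,0],R[0,0]))
    print('shift',d.round(2),'turn',None if yaw is None else round(-((yaw-y+180)%360-180)/6,2),'yaw',y.round(2),'t',o['t'])
E
python3 -c "
from h import *
to([.52,-.15,.235]);to([.491,.361,.2],166)"
```

```text
shift [ 42.23 -31.09  -0.42] turn None yaw 22.62 t 0.2
shift [ 59.21 -79.37   3.16] turn -23.9 yaw 22.62 t 0.2
```

```bash
python3 -m pendant '[[[10.6,-7.8,-2],-1.7,8.5],[[21.1,-15.5,-3],-3.4,8.5],[[31.7,-23.3,-3],-5,8.5],[[42.2,-31.1,-3],-6.8,8.5],[[46.2,-39,-3],-8.5,8.5],[[49,-46,-3],-10.2,8.5],[[52,-54,-2],-11.9,8.5],[[54.5,-62,-1],-13.6,8.5],[[57,-71,0],-15.3,8.5],[[59.2,-79.4,0],-17,8.5]]' 30; python3 -c "
from h import *
to([.491,.361,.10],166)"
```

```text
t: 1.45
ee_pos: [0.4642, -0.023, 0.2469]
tool_rot: [[-0.573, 0.82, 0.001], [0.82, 0.573, -0.0], [-0.001, 0.001, -1.0]]
wrist_force: [0.4, -0.4, 0.3]
opening: 0.999
grasp_force: 0.0
shift [29.95 24.18 14.68] turn -6.84 yaw 124.95 t 1.45
```

```bash
python3 -m pendant '[[[5,4,0],-1,8.5],[[10,8,0],-2,8.5],[[15,12,2],-3,8.5],[[20,16,4],-4.2,8.5],[[25,20,6],-5.5,8.5],[[30,24.2,9],-6.8,8.5],[[30,24.2,12],-6.8,8.5],[[30,24.2,12],-6.8,8.5],[[30,24.2,12],-6.8,8.5],[[30,24.2,12],-6.8,8.5]]'
python3 - <<'E'
from h import *
to([.491,.361,.012],166)
a=snap('top');b=snap('side')
cv2.imwrite('pics/p1.png',np.hstack([cv2.resize(a['image'][180:270,150:250],(400,360)),cv2.resize(b['image'][260:360,300:400],(360,360))])[:,:,::-1])
E
```

```text
t: 2.7
ee_pos: [0.4947, 0.3583, 0.1287]
tool_rot: [[-0.967, 0.254, 0.003], [0.254, 0.967, 0.0], [-0.003, 0.001, -1.0]]
wrist_force: [0.8, 0.3, 0.7]
opening: 0.992
grasp_force: 0.0
shift [ 0.46  0.15 11.67] turn -0.12 yaw 165.27 t 2.7
```

View pics/p1.png

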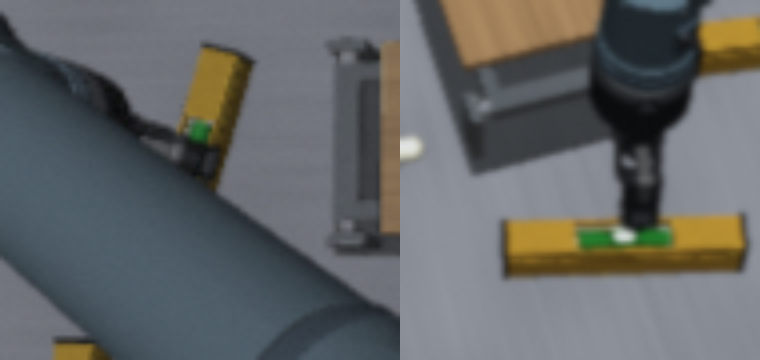

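The open gripper stands above the chosen level: in the side crop the fingers at (640,215) are over the vial at (625,237). I'll descend and grip.

```bash
python3 -m pendant '[[[0.4,0.15,4],-0.1,8.5],[[0.4,0.15,8],-0.1,8.5],[[0.4,0.15,11.5],-0.1,8.5],[[0.4,0.15,11.5],-0.1,8.5],[[0.4,0.15,11.5],-0.1,2],[[0.4,0.15,11.5],-0.1,2],[[0.4,0.15,11.5],-0.1,2],[[0.4,0.15,11.5],-0.1,2],[[0.4,0.15,11.5],-0.1,2],[[0.4,0.15,11.5],-0.1,2]]' 40; python3 -m pendant '[[[0,0,0],0,2],[[0,0,0],0,2],[[0,0,-6],0,2],[[0,0,-12],0,2],[[0,0,-17],0,2],[[0,0,-17],0,2],[[0,0,-17],0,2]]'
python3 - <<'E'
from h import *
to([.512,.062,.18],90)
b=snap('side');cv2.imwrite('pics/p2.png',cv2.resize(b['image'][180:360,250:430],(540,540))[:,:,::-1])
E
```

```text
t: 4.05
ee_pos: [0.4905, 0.3631, 0.0136]
tool_rot: [[-0.97, 0.242, 0.002], [0.242, 0.97, 0.002], [-0.002, 0.002, -1.0]]
wrist_force: [0.9, 0.0, 6.6]
opening: 0.345
grasp_force: 41.1
t: 4.92
ee_pos: [0.4883, 0.3603, 0.18]
tool_rot: [[-0.97, 0.242, -0.003], [0.242, 0.97, -0.003], [0.002, -0.003, -1.0]]
wrist_force: [0.3, 0.2, -4.3]
opening: 0.344
grasp_force: 41.3
shift [ -9.5  -28.38   0.08] turn 12.67 yaw 166.02 t 4.925
```

View pics/p2.png

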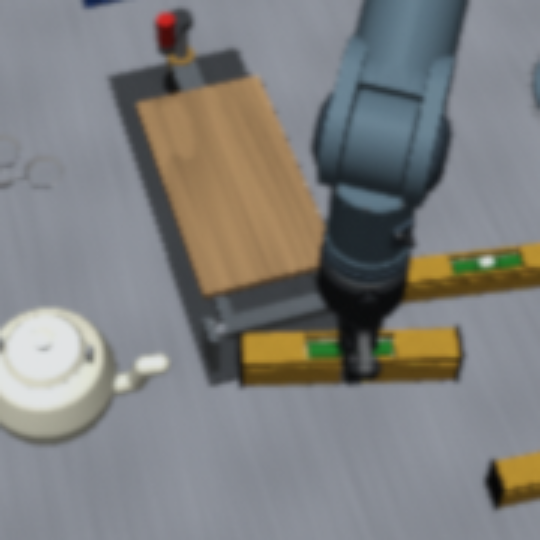

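The level is gripped near its middle, with the fingers at (362,350) and the vial at (352,348) in the crop. I'll carry it to the deck.

```bash
python3 -m pendant '[[[-1.2,-3.6,0],1.6,2],[[-2.4,-7.2,0],3.2,2],[[-3.6,-10.8,0],4.8,2],[[-4.8,-14.4,0],6.4,2],[[-6,-18,0],8,2],[[-7.2,-21.6,0],9.6,2],[[-8.4,-25,0],11.2,2],[[-9.5,-28.4,0],12.6,2],[[-9.5,-28.4,2],12.6,2],[[-9.5,-28.4,4],12.6,2]]'; python3 -m pendant '[[[0,0,0.5],0,2],[[0,0,1],0,2],[[0,0,1],0,2],[[0,0,1],0,2]]';python3 - <<'E'
from m import *
to([.512,.062,.11],90.5)
a=snap('top');b=snap('side')
cv2.imwrite('pics/p3.png',np.hstack([cv2.resize(a['image'][170:260,225:375],(600,360)),cv2.resize(b['image'][170:310,280:380],(257,360))])[:,:,::-1][:,57:])
E
```

```text
t: 6.22
ee_pos: [0.511, 0.0619, 0.1389]
tool_rot: [[-0.005, 1.0, -0.005], [1.0, 0.005, -0.001], [-0.001, -0.005, -1.0]]
wrist_force: [0.3, 0.5, -3.1]
opening: 0.342
grasp_force: 41.4
t: 6.72
ee_pos: [0.5136, 0.0636, 0.1325]
tool_rot: [[-0.008, 1.0, 0.001], [1.0, 0.008, 0.0], [0.0, 0.001, -1.0]]
wrist_force: [-0.2, 0.4, -3.5]
opening: 0.341
grasp_force: 41.2
shift [-0.16 -0.16  2.25] turn -0.01 yaw 90.44 t 6.725
```

View pics/p3.png

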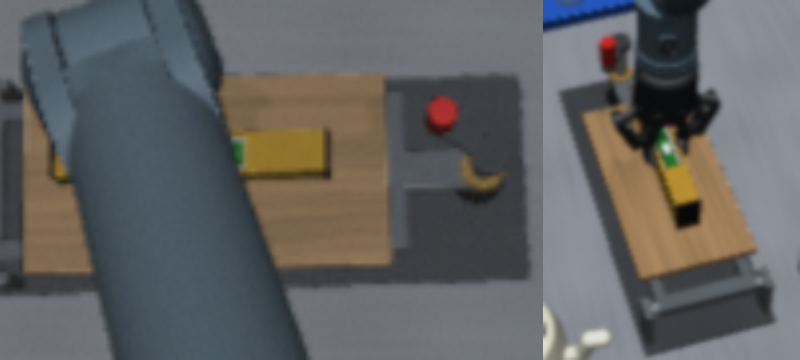

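The level hangs over the deck: it spans columns 50 to 328 in the top crop and the deck spans 22 to 390, so allowing for parallax it is centred within about 5 mm. I'll lower it gently.

```bash
python3 -m pendant '[[[0,0,0.7],0,2],[[0,0,1.4],0,2],[[0,0,2],0,2],[[0,0,2.3],0,2],[[0,0,2.5],0,2],[[0,0,2.5],0,2]]';python3 -m pendant '[[[0,0,0.1],0,2],[[0,0,0.2],0,2],[[0,0,0.3],0,2],[[0,0,0.3],0,2]]'
```

```text
t: 7.58
ee_pos: [0.513, 0.0634, 0.1068]
tool_rot: [[-0.007, 1.0, -0.0], [1.0, 0.007, 0.0], [0.0, -0.0, -1.0]]
wrist_force: [0.1, -0.3, -3.0]
opening: 0.342
grasp_force: 41.2
t: 8.07
ee_pos: [0.5131, 0.0634, 0.1039]
tool_rot: [[-0.007, 1.0, 0.0], [1.0, 0.007, 0.0], [0.0, 0.0, -1.0]]
wrist_force: [-0.3, -0.6, -2.7]
opening: 0.345
grasp_force: 41.3
```

```bash
python3 -m pendant '[[[0,0,0.1],0,2],[[0,0,0.15],0,2],[[0,0,0.15],0,2]]' 20;python3 -m pendant '[[[0,0,0.1],0,2],[[0,0,0.2],0,2],[[0,0,0.2],0,2]]'
```

```text
t: 8.45
ee_pos: [0.5132, 0.0633, 0.1027]
tool_rot: [[-0.007, 1.0, 0.0], [1.0, 0.007, -0.0], [-0.0, 0.0, -1.0]]
wrist_force: [-0.7, -0.3, 0.6]
opening: 0.342
grasp_force: 41.7
t: 8.82
ee_pos: [0.5133, 0.0631, 0.1006]
tool_rot: [[-0.007, 1.0, 0.0], [1.0, 0.007, -0.0], [-0.0, 0.0, -1.0]]
wrist_force: [-1.6, -1.7, 2.6]
opening: 0.341
grasp_force: 42.1
```

```bash
python3 -m pendant '[[[0,0,0.05],0,3.1],[[0,0,0.05],0,3.5],[[0,0,0.05],0,5],[[0,0,0.05],0,7],[[0,0,0.05],0,8],[[0,0,0.05],0,8],[[0,0,-3],0,8],[[0,0,-8],0,8],[[0,0,-12],0,8],[[0,0,-12],0,8]]'; python3 -m pendant '[[[0,4,0],0,8],[[0,8,0],0,8],[[-5,12,0],0,8],[[-10,12,0],0,8],[[-16,12,0],0,8],[[-20,12,0],0,8],[[-20,12,0],0,8]]'
python3 - <<'E'
from m import *
to([.5405,-.121,.24],90)
a=snap('top');b=snap('side')
cv2.imwrite('pics/p4.png',np.hstack([cv2.resize(a['image'][175:255,225:380],(465*1,240)),cv2.resize(b['image'][175:305,275:375],(300,390))[:240]])[:,:,::-1])
A=a['image'][180:250,235:335]
cv2.imwrite('pics/p4.png',np.vstack([cv2.resize(A,(500,350),interpolation=2),cv2.resize(b['image'][190:240,270:370],(500,250),interpolation=2)])[:,:,::-1])
E
```

```text
t: 10.07
ee_pos: [0.5161, 0.0641, 0.2245]
tool_rot: [[-0.007, 1.0, 0.009], [1.0, 0.007, 0.0], [0.0, 0.009, -1.0]]
wrist_force: [0.3, -0.1, -0.2]
opening: 0.937
grasp_force: 0.0
t: 10.95
ee_pos: [0.6326, -0.1429, 0.2179]
tool_rot: [[0.002, 1.0, -0.004], [1.0, -0.002, -0.003], [-0.003, -0.004, -1.0]]
wrist_force: [0.0, -0.8, -0.2]
opening: 0.936
grasp_force: 0.0
shift [ 2.16 -9.23 -2.18] turn -0.02 yaw 89.86 t 10.95
```

View pics/p4.png

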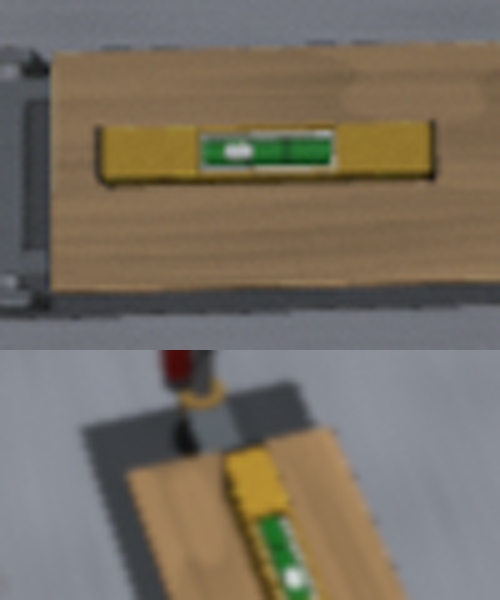

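The level lies flat on the deck with the bubble about 18 mm towards the hinge (crop (237,150), vial middle (267,150)), so roughly 2¼ turns are needed. I'll locate the knob precisely now.

```bash
cat >> m.py <<'E'
def red(s,box):
    im=s['image'].astype(float)[box[1]:box[3],box[0]:box[2]]
    w=np.clip((im[...,0]-np.maximum(im[...,1],im[...,2])-25)/60,0,1)
    n,l=cv2.connectedComponents((w>.15).astype(np.uint8)) 
    k=max(range(1,n),key=lambda i:w[l==i].sum()); w=w*(l==k)
    ys,xs=np.mgrid[box[1]:box[3],box[0]:box[2]]
    sel=w>.35
    return (w*xs).sum()/w.sum(),(w*ys).sum()/w.sum(),xs[sel].min(),xs[sel].max(),ys[sel].min(),ys[sel].max(),w.sum()
def bubble(s,box):
    im=s['image'].astype(float)[box[1]:box[3],box[0]:box[2]];r,g,b=im[...,0],im[...,1],im[...,2]
    sc=4;up=lambda x:cv2.resize(x,None,fx=sc,fy=sc,interpolation=cv2.INTER_CUBIC)
    green=((g-np.maximum(r,b))>25).astype(np.uint8)
    n,l,st,_=cv2.connectedComponentsWithStats(cv2.morphologyEx(green,cv2.MORPH_CLOSE,np.ones((3,7),np.uint8)) if box[2]-box[0]>box[3]-box[1] else green)
    k=1+np.argmax(st[1:,4]);return st[k],r,g,b
E
python3 - <<'E'
from m import *
a=snap('top');b=snap('side')
ra=red(a,(335,185,375,230));rb=red(b,(295,170,325,210));print(np.round(ra,2),np.round(rb,2))
for zc in(.12,.13,.14,.15,.16):
    # top-view blob ~ top disc, centroid slightly lower: use z=zc+.013
    p=ray(a,ra[0],ra[1],zc+.013); 
    print(zc,p[:2].round(4),'side mid',np.round(proj(b,[p[0],p[1],zc]),1),'top',np.round(proj(b,[p[0],p[1],zc+.02]),1),'bot',np.round(proj(b,[p[0],p[1],zc-.02]),1),'r',np.hypot(p[0]-.515,p[1]+.153).round(4))
np.set_printoptions(linewidth=200)
im=a['image'][205:217,270:310];print(im[...,0]);print(im[...,1])
E
```

```text
[349.44 197.56 346.   353.   194.   201.    46.63] [304.85 187.9  302.   308.   184.   194.    41.  ]
0.12 [ 0.5453 -0.121 ] side mid [304.4 194.9] top [304.2 190.9] bot [304.5 198.7] r 0.0441
0.13 [ 0.5435 -0.1203] side mid [304.8 193. ] top [304.6 189. ] bot [305.  196.8] r 0.0434
0.14 [ 0.5417 -0.1196] side mid [305.3 191. ] top [305.1 187. ] bot [305.5 194.9] r 0.0427
0.15 [ 0.5398 -0.1189] side mid [305.8 189.1] top [305.6 185. ] bot [305.9 193. ] r 0.0422
0.16 [ 0.538  -0.1183] side mid [306.3 187.1] top [306.1 183. ] bot [306.4 191.1] r 0.0417
[[148 149 148 149 133 139 145 145 143 143 142 141 131 127 127 125 125 127 124 126 124 123 124 125 126 123 114 112 110 111 110 110 131 142 143 144 144 142 142 142]
 [147 146 148 146 125 120 122 124 123 123 123 122 117 115 117 129 134 136 135 136 135 136 135 136 136 137 133 133 147 153 154 132 140 147 146 146 145 144 143 146]
 [145 146 145 144 124 119 105  97  98  96  97  97  97  97  95 103 108 107 108 107  95  87  87  89  90  90  90  91  99 102 102 120 139 146 146 145 146 144 145 144]
 [145 144 146 145 123  93  67  53  55  56  76  92  93 
[... 2670 characters left out ...]
70  68  79 141 132 116 118 118 118 118 117 115]
 [117 118 117 115 103 116 121 119 119 118 120 117 119 118 107 104 132 140 139 139 141 142 141 142 142 140 139 131 128 126 130 143 128 116 118 116 117 116 117 118]
 [125 129 127 128 110 115 122 122 121 120 121 122 120 120 117 110 115 117 119 118 118 119 119 119 119 118 116 114 104 104 102 111  98  88  84  85  83  82  82  79]
 [ 83  88  88  91  76  77  82  80  80  76  74  76  73  75  76  69  67  68  66  63  65  63  63  64  68  67  66  66  63  62  60  65  55  50  46  50  53  54  56  51]
 [ 50  53  51  51  48  52  51  51  60  59  61  59  60  59  60  61  59  62  59  60  62  67  72  74  73  74  74  73  74  71  71  71  72  71  71  79  85  85  85  84]]
```

```bash
python3 -m pendant '[[[1,-4.5,-1],0,4.4],[[2.3,-9.2,0],0,4.4],[[2.3,-9.2,0],0,4.4],[[2.3,-9.2,0],0,4.4],[[2.3,-9.2,0],0,4.4]]' 20
python3 - <<'E'
from m import *
to([.5405,-.119,.135],90)
a=snap('top');b=snap('side')
print('axis px',[np.round(proj(s,[.514,-.155,z]),1) for s in (a,b) for z in (.1,.15)])
print('tcp px',np.round(proj(b,readout.get_obs()['ee_pos']),1), np.round(proj(b,[.5405,-.119,.147]),1))
cv2.imwrite('pics/p5.png',np.hstack([cv2.resize(a['image'][170:250,280:380],(400,320),interpolation=2),cv2.resize(b['image'][140:220,260:360],(400,320),interpolation=2)])[:,:,::-1])
E
```

```text
t: 11.78
ee_pos: [0.5443, -0.1128, 0.2214]
tool_rot: [[-0.009, 1.0, 0.003], [1.0, 0.009, 0.0], [0.0, 0.003, -1.0]]
wrist_force: [-0.3, 0.4, 0.5]
opening: 0.516
grasp_force: 0.0
shift [-0.62 -0.41  8.64] turn 0.08 yaw 90.49 t 11.775
axis px [array([360.3, 209.5]), array([361.9, 207. ]), array([310.6, 190.2]), array([310.3, 180.4])]
tcp px [304.4 175.7] [305.6 189.7]
```

View pics/p5.png

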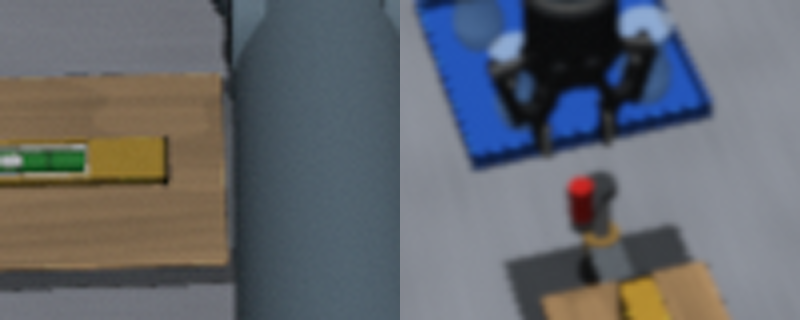

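The fingers straddle the knob's column: fingers at px (304,177), knob at (305,190), and the hub post at about (310,185) matches the computed axis. The bubble stays visible in the top view. I'll go down and grip.

```bash
python3 -m pendant '[[[-0.6,-0.4,0],0,4.4],[[-0.6,-0.4,3],0,4.4],[[-0.6,-0.4,6],0,4.4],[[-0.6,-0.4,8.4],0,4.4],[[-0.6,-0.4,8.4],0,4.4],[[-0.6,-0.4,8.4],0,1.5],[[-0.6,-0.4,8.4],0,1.5],[[-0.6,-0.4,8.4],0,1.5],[[-0.6,-0.4,8.4],0,1.5]]' 20; python3 -c "
from h import *
to([.5405,-.119,.135],90)"
```

```text
t: 13.0
ee_pos: [0.5397, -0.1197, 0.1377]
tool_rot: [[-0.007, 1.0, 0.003], [1.0, 0.007, -0.001], [-0.001, 0.003, -1.0]]
wrist_force: [1.2, -0.9, 2.2]
opening: 0.252
grasp_force: 22.4
shift [0.07 0.08 0.27] turn 0.07 yaw 90.42 t 13.0
```

```bash
python3 -m pendant '[[[-0.5,0.58,0],0,1.5],[[-1,1,0],0,1.5],[[-1.6,1.36,0],0,1.5],[[-2.25,1.63,0],0,1.5],[[-2.9,1.8,0],0,1.5],[[-3.64,1.85,0],0,1.5],[[-3.64,1.85,0],0,1.5],[[-3.64,1.85,0],0,1.5]]'; python3 -m pendant '[[[-0.7,-0.06,0],0,1.5],[[-1.39,-0.22,0],0,1.5],[[-2.04,-0.5,0],0,1.5],[[-2.65,-0.86,0],0,1.5],[[-3.18,-1.32,0],0,1.5],[[-3.64,-1.86,0],0,1.5],[[-3.64,-1.86,0],0,1.5],[[-3.64,-1.86,0],0,1.5]]'
```

```text
t: 14.0
ee_pos: [0.5591, -0.1569, 0.1377]
tool_rot: [[-0.007, 1.0, 0.004], [1.0, 0.007, -0.002], [-0.002, 0.004, -1.0]]
wrist_force: [2.9, -0.6, 6.0]
opening: 0.249
grasp_force: 22.8
t: 15.0
ee_pos: [0.5389, -0.1944, 0.1376]
tool_rot: [[-0.006, 1.0, 0.001], [1.0, 0.006, -0.003], [-0.003, 0.001, -1.0]]
wrist_force: [0.6, -1.1, 7.5]
opening: 0.25
grasp_force: 23.1
```

```bash
python3 -m pendant '[[[-0.6,-1.28,0],0,1.5],[[-0.77,-2.68,0],0,1.5],[[-0.5,-4.06,0],0,1.5],[[0.18,-5.29,0],0,1.5],[[1.21,-6.25,0],0,1.5],[[2.49,-6.85,0],0,1.5],[[3.89,-7.02,0],0,1.5],[[5.27,-6.75,0],0,1.5],[[6.5,-6.07,0],0,1.5],[[7.46,-5.04,0],0,1.5]]'
python3 - <<'E'
from m import *
to([.5143,-.157,.1377])
im=snap('top')['image'][208:213,265:310].astype(int);np.set_printoptions(linewidth=220);print(im[...,0]);print(im[...,1])
E
```

```text
t: 16.25
ee_pos: [0.4875, -0.1203, 0.1374]
tool_rot: [[-0.006, 1.0, -0.001], [1.0, 0.006, -0.003], [-0.003, -0.001, -1.0]]
wrist_force: [0.6, -3.0, 7.9]
opening: 0.248
grasp_force: 23.2
shift [-3.68  2.66 -0.01] turn None yaw 90.32 t 16.25
[[141 142 142 144 142 142 142 143 141 113  71  53  55  54  53  56  77 114 125 122 120  78  39  37  39  37  35  37  41  40  42  42  32  29  32  50 131 147 142 141 143 143 142 141 140]
 [142 142 142 142 142 143 143 143 144 104  52  36  37  37  33  41 133 159 165 162 164 116  56  39  39  37  38  37  41  40  42  43  43  40  41  56 131 144 143 143 143 143 143 143 142]
 [141 142 140 141 140 141 140 142 141  99  47  40  41  41  38  42 146 173 172 173 172 118  50  39  39  38  34  38  37  38  34  38  37  37  38  51 130 146 143 142 144 145 145 143 143]
 [142 143 141 140 140 143 142 143 143 112  60  33  33  32  33  32  87 108 108 109 105  72  31  33  31  29  26  27  30  32  28  29  25  28  29  51 130 144 143 143 143 142 143 142 142]
 [144 142 141 141 142 143 144 142 142 113  59  26  27  23  25  25  28  37  40  37  31  23  23  25  22  23  16  16  18  42  49  4
[... 271 characters left out ...]
5 116  97  98 103 105 104 103 102 146 166 171 169 171 141 113 109 110 109  98 105 112 113 114 114 114 112 113 108 124 118 115 116 116 115 115 115 114]
 [115 114 112 112 112 114 113 114 114  94 101 111 112 111 110 110 157 176 174 174 175 141 112 110 109 108  94 103 109 108 106 107 107 106 106 103 122 121 115 114 116 117 116 116 115]
 [115 115 112 112 113 115 115 115 115 101  95  97  97  96  97  95 113 126 119 123 121 104  92  94  93  92  74  83  91  92  90  89  89  88  90  98 122 118 116 114 116 115 115 114 113]
 [116 114 113 115 115 115 116 114 116 102  82  77  77  75  75  76  74  77  68  65  69  69  71  72  70  71  51  59  66  81  85  83  83  79  83 101 123 121 115 116 115 115 114 114 114]]
```

```bash
python3 -m pendant '[[[0.64,1.26,0],0,1.5],[[0.86,2.65,0],0,1.5],[[0.64,4.03,0],0,1.5],[[0,5.29,0],0,1.5],[[-1,6.28,0],0,1.5],[[-2.25,6.92,0],0,1.5],[[-3.64,7.15,0],0,1.5],[[-5.03,6.92,0],0,1.5],[[-6.28,6.28,0],0,1.5],[[-7.28,5.29,0],0,1.5]]'; python3 -m pendant '[[[-0.64,-1.26,0],0,1.5],[[-0.86,-2.65,0],0,1.5],[[-0.64,-4.03,0],0,1.5],[[0,-5.29,0],0,1.5],[[1,-6.28,0],0,1.5],[[2.25,-6.92,0],0,1.5],[[3.64,-7.15,0],0,1.5],[[5.03,-6.92,0],0,1.5],[[6.28,-6.28,0],0,1.5],[[7.28,-5.29,0],0,1.5]]'; python3 -m pendant '[[[0,0,0],0,1.5],[[0,0,0],0,1.5],[[0,0,0],0,1.5],[[0,0,0],0,1.5],[[0,0,0],0,1.5],[[0,0,0],0,1.5],[[0,0,0],0,1.5],[[0,0,0],0,1.5],[[0,0,0],0,1.5],[[0,0,0],0,1.5]]'
cat > bub.py <<'E'
from m import *
to([.5143,-.157,.1377])
np.set_printoptions(linewidth=220)
im=snap('top')['image'][209:211,265:310].astype(float).mean(0)
r,g=im[:,0],im[:,1];x=np.arange(265,310);w=np.clip((r-45)/(170-45),0,1)
gi=(r<70)|((x>275)&(x<300)); # vial interior
e=lambda i,j,th,v:i+(th-v[i-265])/(v[j-265]-v[i-265])*(j-i)
L=next(e(k,k+1,92,r) for k in range(268,285) if r[k-265]>=92>r[k-264]); Rr=next(e(k,k-1,92,r) for k in range(306,290,-1) if r[k-265]>=92>r[k-266])
m=(x>276)&(x<299);c=(w*x)[m].sum()/w[m].sum()
print(r.round().astype(int));print('vial',L,Rr,(L+Rr)/2,'bubble',c,'off mm (+ = crank end)',(c-(L+Rr)/2)*3)
E
python3 bub.py
```

```text
t: 17.55
ee_pos: [0.5427, -0.1916, 0.1376]
tool_rot: [[-0.007, 1.0, 0.004], [1.0, 0.007, -0.001], [-0.001, 0.004, -1.0]]
wrist_force: [2.9, 1.2, 6.6]
opening: 0.248
grasp_force: 23.0
t: 18.8
ee_pos: [0.4875, -0.1203, 0.1374]
tool_rot: [[-0.006, 1.0, -0.0], [1.0, 0.006, -0.003], [-0.003, -0.0, -1.0]]
wrist_force: [0.5, -4.2, 7.8]
opening: 0.251
grasp_force: 23.2
t: 20.05
ee_pos: [0.4888, -0.1195, 0.1375]
tool_rot: [[-0.006, 1.0, 0.002], [1.0, 0.006, -0.002], [-0.002, 0.002, -1.0]]
wrist_force: [1.7, -1.0, 7.7]
opening: 0.25
grasp_force: 23.0
shift [-3.77  2.53 -0.01] turn None yaw 90.35 t 20.05
[142 142 141 142 142 142 142 144 127  88  50  36  40  39  40  40  36  38  52 142 170 173 172 169 110  42  30  37  40  40  40  38  40  40  38  54 122 142 142 142 143 144 144 142 142]
vial 273.88607594936707 300.55797101449275 287.2220234819299 bubble 286.33682634730536 off mm (+ = crank end) -2.6555914038736432
```

```bash
python3 -m pendant '[[[0.64,1.26,0],0,1.5],[[0.86,2.65,0],0,1.5],[[0.64,4.03,0],0,1.5],[[0,5.29,0],0,1.5],[[-0.4,5.75,0],0,1.5],[[-0.4,5.75,0],0,1.5],[[-0.4,5.75,0],0,1.5],[[-0.4,5.75,0],0,1.5],[[-0.4,5.75,0],0,1.5],[[-0.4,5.75,0],0,1.5]]'; python3 -m pendant '[[[0,0,0],0,1.5],[[0,0,0],0,1.5],[[0,0,0],0,1.5],[[0,0,0],0,1.5],[[0,0,0],0,1.5],[[0,0,0],0,1.5],[[0,0,0],0,1.5],[[0,0,0],0,1.5],[[0,0,0],0,1.5],[[0,0,0],0,1.5]]'; python3 bub.py
```

```text
t: 21.35
ee_pos: [0.5452, -0.1241, 0.1375]
tool_rot: [[-0.006, 1.0, 0.0], [1.0, 0.006, -0.003], [-0.003, -0.0, -1.0]]
wrist_force: [-0.5, -2.3, 8.8]
opening: 0.252
grasp_force: 23.2
t: 22.6
ee_pos: [0.5452, -0.1242, 0.1375]
tool_rot: [[-0.005, 1.0, 0.0], [1.0, 0.005, -0.003], [-0.003, 0.0, -1.0]]
wrist_force: [-0.4, -2.2, 9.2]
opening: 0.249
grasp_force: 23.2
shift [-3.27 -3.11 -0.01] turn None yaw 90.31 t 22.6
[142 143 142 142 142 144 144 144 113  74  48  37  38  38  38  37  38  38  30 119 164 175 174 174 124  58  35  39  41  38  40  39  40  41  40  76 128 144 144 144 144 144 144 144 144]
vial 273.53164556962025 300.3076923076923 286.9196689386563 bubble 286.6053030303031 off mm (+ = crank end) -0.9430977250595447
```

```bash
python3 -m pendant '[[[-0.5,0.48,0],0,1.5],[[-1.04,0.81,0],0,1.5],[[-1.7,1.1,0],0,1.5],[[-2.35,1.3,0],0,1.5],[[-2.35,1.3,0],0,1.5],[[-2.35,1.3,0],0,4.4],[[-2.35,1.3,0],0,4.4],[[-2.35,1.3,0],0,4.4],[[-2.35,1.3,-4],0,4.4],[[-2.35,1.3,-9],0,4.4]]'; python3 -m pendant '[[[0,0,0],0,0],[[0,0,0],0,0],[[0,0,0],0,0],[[0,0,0],0,0],[[0,0,0],0,0],[[0,0,0],0,0],[[0,0,0],0,0]]'; python3 bub.py
python3 - <<'E'
from m import *
a=snap('top');im=a['image'];cv2.imwrite('pics/p6.png',cv2.resize(im[175:245,235:365],(780,420),interpolation=2)[:,:,::-1])
# shoulders: level ends
for u in(270,287,304): print(u,ray(a,u,209.5,.139).round(4))
E
```

```text
t: 23.9
ee_pos: [0.5566, -0.1447, 0.225]
tool_rot: [[-0.008, 1.0, -0.005], [1.0, 0.008, 0.002], [0.002, -0.005, -1.0]]
wrist_force: [-0.0, -0.4, -0.1]
opening: 0.517
grasp_force: 0.0
t: 24.78
ee_pos: [0.5585, -0.145, 0.2263]
tool_rot: [[-0.007, 1.0, -0.0], [1.0, 0.007, 0.0], [0.0, -0.0, -1.0]]
wrist_force: [-0.5, -0.3, -0.1]
opening: -0.002
grasp_force: 0.0
shift [-1.17 -4.43  8.86] turn None yaw 90.43 t 24.775
[142 143 144 143 144 144 144 144 110  74  50  40  38  38  38  38  38  39  32  97 158 175 174 174 152  90  33  38  39  42  38  40  40  40  40  81 128 145 144 146 144 146 144 144 144]
vial 273.4931506849315 300.2315789473684 286.8623648161499 bubble 286.95300072306577 off mm (+ = crank end) 0.2719077207475493
270 [0.5123 0.1131 0.139 ]
287 [0.5115 0.0631 0.139 ]
304 [0.5108 0.0132 0.139 ]
```

View pics/p6.png

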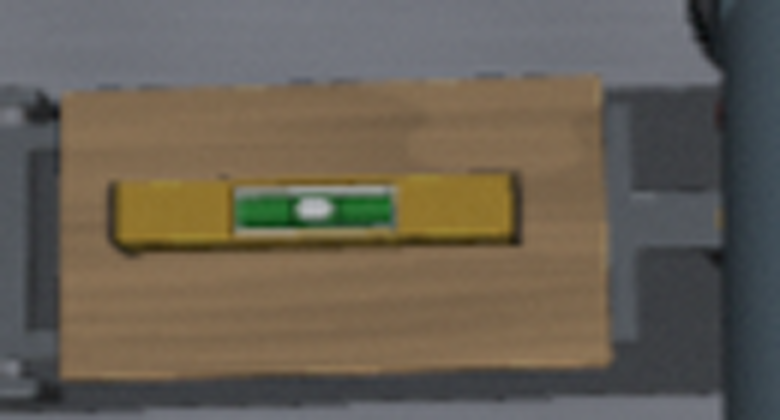

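The bubble is centred at crop (315,208), +0.3 mm from the middle between the rings, with the level untouched and the fingers now shut. I'll press on the crank-side shoulder, 60 mm from the middle.

```bash
python3 -c "
from h import *
to([.512,.003,.146],90.4)"
```

```text
shift [14.83 -4.55  8.04] turn 0.0 yaw 90.42 t 24.875
```

```bash
python3 -m pendant '[[[5,-1.5,0],0,0],[[10,-3,0],0,0],[[14.8,-4.5,0],0,0],[[14.8,-4.5,3],0,0],[[14.8,-4.5,6],0,0],[[14.8,-4.5,7.5],0,0],[[14.8,-4.5,7.8],0,0],[[14.8,-4.5,7.8],0,0],[[14.8,-4.5,7.8],0,0]]'; python3 -m pendant '[[[0,0,0.2],0,0],[[0,0,0.4],0,0],[[0,0,0.6],0,0],[[0,0,0.6],0,0],[[0,0,0.6],0,0]]'
```

```text
t: 26.0
ee_pos: [0.5135, 0.0026, 0.1495]
tool_rot: [[-0.007, 1.0, 0.002], [1.0, 0.007, -0.0], [-0.0, 0.002, -1.0]]
wrist_force: [-0.9, 0.1, -0.4]
opening: -0.002
grasp_force: 0.0
t: 26.62
ee_pos: [0.5124, 0.0027, 0.1423]
tool_rot: [[-0.007, 1.0, -0.0], [1.0, 0.007, 0.0], [0.0, -0.0, -1.0]]
wrist_force: [0.4, -0.2, -0.4]
opening: 0.002
grasp_force: 0.0
```

```bash
python3 -m pendant '[[[0,0,0.1],0,0],[[0,0,0.2],0,0],[[0,0,0.3],0,0],[[0,0,0.4],0,0],[[0,0,0.4],0,0],[[0,0,0.4],0,0],[[0,0,0.4],0,0]]'
```

```text
t: 27.5
ee_pos: [0.5125, 0.0027, 0.1384]
tool_rot: [[-0.007, 1.0, 0.0], [1.0, 0.007, 0.0], [0.0, 0.0, -1.0]]
wrist_force: [0.2, 0.3, -0.0]
opening: 0.0
grasp_force: 0.0
```

```bash
python3 -m pendant '[[[0,0,0.1],0,0],[[0,0,0.2],0,0],[[0,0,0.3],0,0],[[0,0,0.3],0,0],[[0,0,0.3],0,0]]'
```

```text
t: 28.12
ee_pos: [0.5127, 0.0027, 0.1361]
tool_rot: [[-0.007, 1.0, 0.0], [1.0, 0.007, -0.0], [-0.0, 0.0, -1.0]]
wrist_force: [-1.0, -0.1, 5.1]
opening: -0.0
grasp_force: 2.8
```

```bash
python3 -m pendant '[[[0,0,0.1],0,0],[[0,0,0.2],0,0],[[0,0,0.25],0,0],[[0,0,0.25],0,0],[[0,0,0.25],0,0],[[0,0,0.25],0,0]]';python3 -m pendant '[[[0,0,0],0,0],[[0,0,0],0,0],[[0,0,0],0,0],[[0,0,0],0,0],[[0,0,0],0,0],[[0,0,0],0,0],[[0,0,0],0,0],[[0,0,0],0,0],[[0,0,0],0,0],[[0,0,0],0,0]]'
python3 - <<'E'
from m import *
a=snap('top');b=snap('side')
cv2.imwrite('pics/p7.png',np.hstack([cv2.resize(a['image'][190:230,255:315],(450,300),interpolation=2),cv2.resize(b['image'][200:280,290:370],(300,300),interpolation=2)])[:,:,::-1])
E
python3 bub.py
```

```text
t: 28.88
ee_pos: [0.5127, 0.0027, 0.1344]
tool_rot: [[-0.007, 1.0, 0.0], [1.0, 0.007, -0.001], [-0.001, 0.0, -1.0]]
wrist_force: [-3.2, -0.6, 11.4]
opening: -0.003
grasp_force: 5.2
t: 30.12
ee_pos: [0.5128, 0.0027, 0.1344]
tool_rot: [[-0.007, 1.0, 0.0], [1.0, 0.007, -0.001], [-0.001, 0.0, -1.0]]
wrist_force: [-3.9, -0.9, 10.9]
opening: -0.004
grasp_force: 5.2
shift [-15.97   0.04  -0.31] turn None yaw 90.42 t 30.225Traceback (most recent call last):
  File "bub.py", line 8, in <module>
    L=next(e(k,k+1,92,r) for k in range(268,285) if r[k-265]>=92>r[k-264]); Rr=next(e(k,k-1,92,r) for k in range(306,290,-1) if r[k-265]>=92>r[k-266])
                                                                               ~~~~^^^^^^^^^^^^^^^^^^^^^^^^^^^^^^^^^^^^^^^^^^^^^^^^^^^^^^^^^^^^^^^^^^^
StopIteration
```

View pics/p7.png

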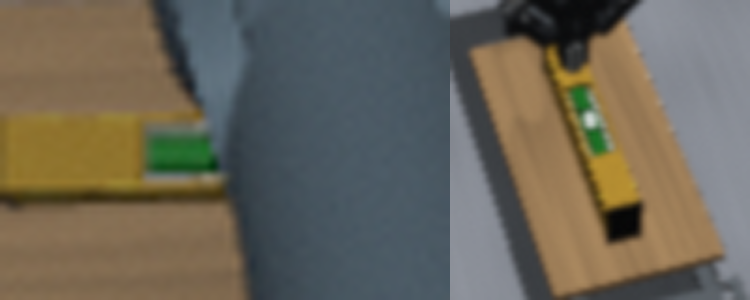

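In the side crop the bubble at (591,120) sits mid-vial, which runs from row 88 to row 152. The level is flat and the press is steady at about 11 N, so I'll hand the job in.

```bash
python3 -c "
from cell import order
print(order.job_done())"
```

```text
the job is handed in; nothing more can be done
None
```

The job is handed in, at about 30 s on the robot's clock with no verdict returned: the level lies flat and centred on the deck, the crank brought the bubble to centre (+0.3 mm measured before pressing, still mid-vial by eye in the last side view), and the arm is still pressing beside the vial with about 11 N.

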